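Slide the heavy tool tote home against the bench stop

ROBOT

A 6-joint arm with a two-finger parallel gripper is mounted at the origin on the work surface. World frame = base frame: x ahead of the robot, y to its left, z up, the work surface at z = 0. Lengths are in mm, angles in rad, forces in N, time in s.
With the tool pointing down it reaches from about 325 to 850 mm from the base axis. Payload 15.5 kg.
Tool frame: the origin (TCP) lies where the fingers leave the gripper's body, on its centre line; the fingertips stand 78 mm ahead of it and the grasp point (between the pads) lies 60 mm ahead of it; z points along the fingers, y is the line along which they close (so a half turn about z gives the same grasp; the last joint's range is limited). The gripper opens to 91 mm and grips with 3 to 60 N. Pads are 32 mm wide; open, the fingers measure 118 mm over their backs; the gripper's body (76 mm by 178 mm) begins 60 mm behind the grasp point.
Start: joints at [-1.343, 0.494, 1.345, -0, 1.302, -0.096], TCP at [198.858, -592.522, 292.215] pointing down, gripper open.
Joint ranges: [-2.91, 2.91], [-0.82, 2.16], [0.22, 2.67], [-1.22, 4.37], [0.12, 2.79], [-3.08, 3.08]. Speed limits (rad/s): [1.89, 1.89, 2.57, 3.01, 3.01, 3.01].

INTERFACE

Orientations are given as a 3x3 rotation matrix whose columns are the frame's x, y, z axes.
In Python, from plant import env gives the robot as it stands.
- The arm moves only by the tool arm_command, never from a script. Its argument "series" is a list of rows, each a list of 5 numbers: the shift along the world's x, y, z in m, then the turn about the world's z in rad, then the closure in counts, from 0 (fully open) to 255 (shut). A call has exactly 5 rows; each row is the pose to reach, as a shift and turn from the pose commanded when the call began; what a row does not reach only later rows make up. A row lasts 1/8 s, in which the tool goes at most 62.5 mm and 10.7 degrees, less where a joint would pass 70% of its speed; a pose out of reach is approached as far as the arm can. A call with a gripper value outside its range is refused whole. The fingers move at their own pace and stop on an object; "newtons" is the grip in N (left out, the last holds). Time passes only in rows, so rows that repeat a pose let the fingers close, or fill a call up. It gives the time, the measured TCP pose, the force, the opening and the grip force at its end, in the units of the state.
- env.get_obs(): the state, without advancing time (a new reading comes with each control period).
- env.capture(name): name is "scene" or "side" or "wrist"; returns a dict with "pixels" (420x560x3 uint8, red, green, blue), "K" (3x3 intrinsics, pixels), "extrinsics" (4x4, takes a point from camera to world coordinates). Camera axes: x right, y down, z forward; pixel columns grow to the right and rows downward; lengths in mm; the calibration is good to about 2 mm. The wrist camera is an equidistant fisheye: a pixel r from the principal point sees the ray r / f radians off the axis. A picture is of the moment at which its call begins. There is no depth.
- env.hand_in(): hands the job in; it is judged then, once.
The state is a dict: "t": time; "q": joint angles; "qvel": joint speeds; "tau": joint torques, N m; "eef_pos": TCP position; "tcp_rot": TCP orientation; "contact_force": force on the tool from outside, world axes, zero at the start; "moment": the same for the moment, N m; "grip_width": opening from 0.0 (shut) to 1.0 (fully open); "finger_force": force on a finger pad.
Only numpy, scipy, OpenCV 4.12 (cv2) and the standard library are available. Lean on these libraries where they do the work, as an engineer would, in place of code of your own. Each camera call takes 0.05 s, during which the arm holds its last target. There are 200 camera calls.

TASK

Push the heavy wooden tool tote across the table into the gap between the large paint tin and the grey storage box, until its long side sits snug and square against the timber stop. It stands on close-set, grippy feet and tips easily, so push with the fingers low near its base and let it slide flat: do not tip it, lift it or use its carrying handle. Leave the tins standing in it, and disturb nothing else on the table.

Things in the scene. Friction and masses are not known exactly. Their poses are not given: they have to be found in the camera images.
- tote: Lacquered plywood tool tote, loose, 1.6 kg loaded: 100 mm (x) by 280 mm (y), plain slippery walls from 6 to 76 mm above the table; only its handle is taller. 4 rubber feet inset 22 mm from the long sides, friction 0.85: pushed on a long side below 35 mm it slides (10 to 20 N), near their top it tips. Origin: middle of its underside at table level; z up; sides at x = -50 (robot's side) and +50, ends at y = -140 and +140 mm.
- tote_handle: The tote's carrying handle, fixed to it, not to be touched: two wooden uprights 24 mm (x) by 12 mm (y) at x = 0, y = -97.5 and +97.5 mm, up to 200 mm above the table, joined by a 22 mm round rail along y, its axis 186 mm up. Origin and axes as the tote's.
- stop: Straight timber batten fixed across the far part of the table: 45 mm (x) by 940 mm (y) by 45 mm high, bolted down by black star knobs at its ends. Origin: middle of its underside; x points away from the robot, square to it, y along it; its face towards the robot is at x = -22.5 mm. The middle of the gap is at its y = 0; the tote is home at x = -72.5 mm in this frame, its y parallel to the batten.
- paint_tin: Large paint tin, loose, 0.9 kg, 100 mm diameter, 75 mm tall, standing at the stop on the +y side of the gap, its centre 212 to 223 mm from the middle of the gap. Origin: centre of its underside.
- storage_box: Dark grey plastic storage box holding lengths of rod, loose, 1.5 kg, 95 mm (x) by 190 mm (y) by 75 mm tall, standing at the stop on the -y side of the gap, its centre 257 to 268 mm from the middle of the gap. Origin: centre of its underside. The clear gap between tin and box is 325 to 345 mm.
- small_tin0: One of three small tins standing loose in a row in the tote (57 mm diameter, 56 mm tall, 0.17 kg), at the tote's y = -60 mm; its top is 71 mm above the table. Origin: centre of its underside.
- small_tin1: One of three small tins standing loose in a row in the tote (57 mm diameter, 56 mm tall, 0.17 kg), at the tote's y = 0 mm; its top is 71 mm above the table. Origin: centre of its underside.
- small_tin2: One of three small tins standing loose in a row in the tote (57 mm diameter, 56 mm tall, 0.17 kg), at the tote's y = 60 mm; its top is 71 mm above the table. Origin: centre of its underside.
- pliers: Bystander: combination pliers lying flat near the robot, 175 mm long, 56 mm wide, 15 mm high. Origin: at the pivot; jaws towards its +x, handles towards -x.
- tape_measure: Bystander: black tape measure lying flat near the robot, 68 by 66 mm, 34 mm high. Origin: centre of its underside.
- screwdriver: Bystander: screwdriver lying on the table to the robot's left, about 200 mm long along its x, 30 mm high. Origin: centre of its underside.
- glue_bottle: Bystander: white bottle standing to the robot's right, 58 mm diameter, 170 mm tall. Origin: centre of its underside.
Not all that is in view belongs to the job. Leave any purple look-alike of the small_tin1 alone.

How it is judged:
By the outcome, as a careful person would: the job done as asked, in the order asked, and still so for the second after the job is handed in, with the robot touching nothing.
It also fails if it takes over 72 s, if anything falls off the work surface, if the arm or the gripper's body presses on something with over 40 N, if the wrist force passes 120 N, or if a joint passes its speed limit or range.

## Working session

There is one attempt and no reset: what is moved stays moved. The work goes in short steps, Python scripts to look and compute and a tool call to move; the robot and the scene stay as the last step left them, time stands still between calls to the robot, and variables do not carry over. Pictures are saved under pics/ and viewed, at most 10 in all, crops included, and the job is handed in when it is done.

Besides the shell and the picture viewer there is one more tool, called after "Emit:" by a JSON object that holds its "method" and its "body", one argument or row to a line. arm_command: Moves the arm, as the interface text tells. Its arguments: {"type":"object","properties":{"series":{"type":"array"},"newtons":{"type":"number"}},"required":["series"]}

```bash
mkdir -p pics; ls; cat > h.py <<'E'
import sys; sys.path.insert(0,'.')
import numpy as np, cv2
from plant import env
def snap(cam,name):
    c=env.capture(cam); cv2.imwrite(f'pics/{name}.png',c['pixels'][:,:,::-1]); np.savez(f'pics/{name}.npz',**c); return c
def load(name): return np.load(f'pics/{name}.npz')
def cast(c,uv,z):
    K,T=c['K'],c['extrinsics']; uv=np.atleast_2d(uv).astype(float)
    d=np.c_[(uv-K[:2,2])/[K[0,0],K[1,1]],np.ones(len(uv))]@T[:3,:3].T
    o=T[:3,3]; return o+d*((z-o[2])/d[:,2:3])
def proj(c,P):
    T=np.linalg.inv(c['extrinsics']); p=np.atleast_2d(P)@T[:3,:3].T+T[:3,3]; p=p@c['K'].T; return p[:,:2]/p[:,2:]
E
python3 - <<'E'
from h import *
a=snap('scene','s0'); b=snap('side','d0')
cv2.imwrite('pics/sd.png',cv2.resize(np.hstack([a['pixels'],b['pixels']])[:,:,::-1],(800,300)))
for c in (a,b): print(c['K'].round(1).tolist(),c['extrinsics'].round(3).tolist())
o=env.get_obs(); print(o['t'],o['eef_pos'],o['tcp_rot'],o['grip_width'])
E
```

```text
pics
[[445.3, 0.0, 278.8], [0.0, 445.3, 213.3], [0.0, 0.0, 1.0]] [[-0.78, 0.531, -0.33, 908.378], [0.626, 0.654, -0.425, 477.285], [-0.01, -0.538, -0.843, 954.788], [0.0, 0.0, 0.0, 1.0]]
[[516.6, 0.0, 283.9], [0.0, 516.6, 209.8], [0.0, 0.0, 1.0]] [[-0.87, -0.316, 0.379, -43.995], [-0.493, 0.584, -0.645, 985.988], [-0.018, -0.748, -0.664, 1089.473], [0.0, 0.0, 0.0, 1.0]]
0.1 [ 198.78342261 -592.28770502  291.72148284] [[ 9.48045165e-01  3.18135670e-01 -2.46187133e-04]
 [ 3.18135753e-01 -9.48044628e-01  1.01305921e-03]
 [ 8.88938801e-05 -1.03874681e-03 -9.99999457e-01]] 1.0023994155225266
```

View pics/s0.png

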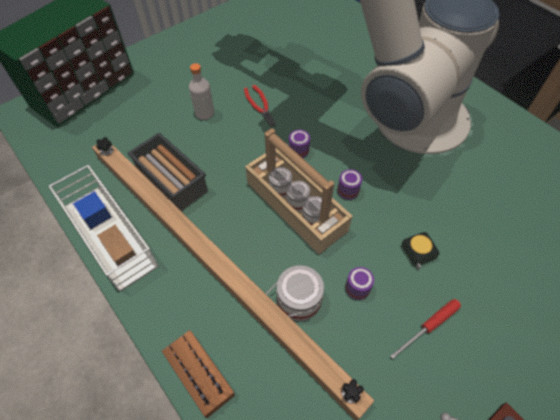

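View pics/d0.png

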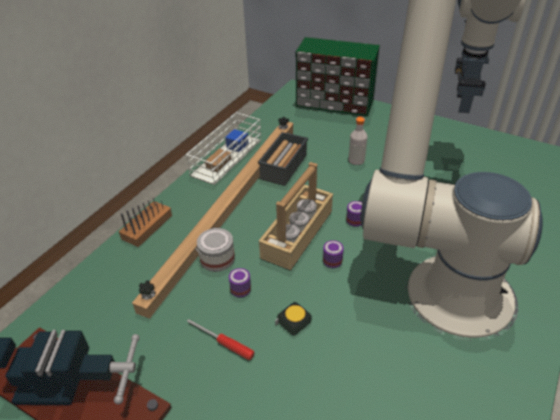

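The scene view shows the batten from (100,148) to (370,405), the tote around (297,198), the paint tin at (300,290) and the storage box at (168,170). Three purple look-alike tins stand at (299,142), (350,183) and (361,283). The side view shows the same things. The tins that belong to the job are the grey ones inside the tote. I'll enlarge both views to confirm this and to pick edges.

```bash
python3 - <<'E'
from h import *
a=load('s0')['pixels'][:,:,::-1]; b=load('d0')['pixels'][:,:,::-1]
cv2.imwrite('pics/c1.png',cv2.resize(a[120:320,130:390],None,fx=3,fy=3,interpolation=cv2.INTER_CUBIC))
cv2.imwrite('pics/c2.png',cv2.resize(b[110:310,130:390],None,fx=3,fy=3,interpolation=cv2.INTER_CUBIC))
s=load('s0');d=load('d0')
for n,c,uv,z in [('knobs s',s,[(104,145),(352,391)],55),('knobs d',d,[(284,123),(147,289)],55)]: print(n,cast(c,uv,z)[:,:2].round(0).tolist())
# purple tins, red etc
for n,c in (('s',s),('d',d)):
    h=cv2.cvtColor(c['pixels'],cv2.COLOR_RGB2HSV)
    m=cv2.inRange(h,(125,90,40),(160,255,255))
    k,_,st,ce=cv2.connectedComponentsWithStats(m)
    for i in range(1,k):
        if st[i,4]>60: print(n,'purple',ce[i].round(0),st[i,4],cast(c,ce[i],30)[0,:2].round(0))
E
```

```text
knobs s [[783.0, -440.0], [699.0, 425.0]]
knobs d [[787.0, -442.0], [707.0, 419.0]]
s purple [299. 137.] 64 [ 345. -150.]
s purple [299. 145.] 103 [ 364. -128.]
s purple [351. 177.] 78 [332.  42.]
s purple [350. 186.] 106 [352.  59.]
s purple [359. 286.] 132 [528. 273.]
s purple [361. 278.] 126 [510. 261.]
d purple [353. 216.] 100 [ 362. -120.]
d purple [333. 256.] 148 [344.  62.]
d purple [239. 275.] 67 [537. 248.]
d purple [240. 284.] 112 [516. 272.]
```

View pics/c1.png

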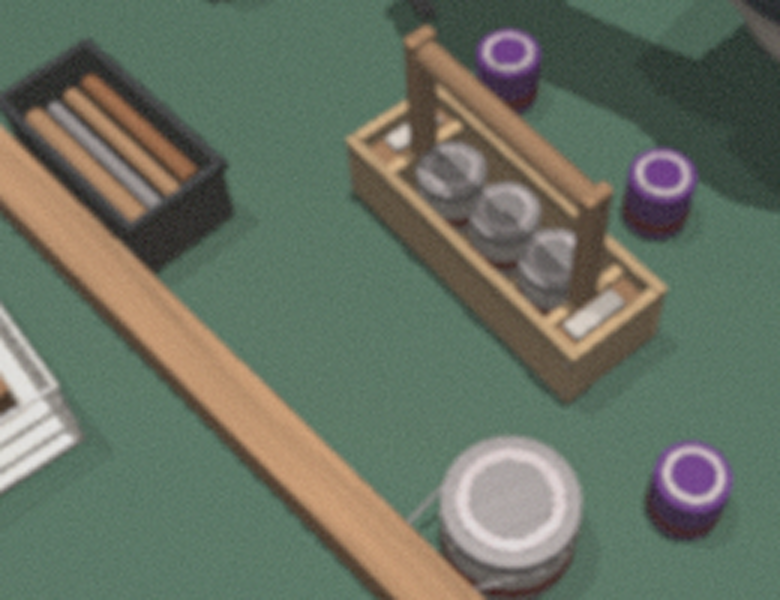

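View pics/c2.png

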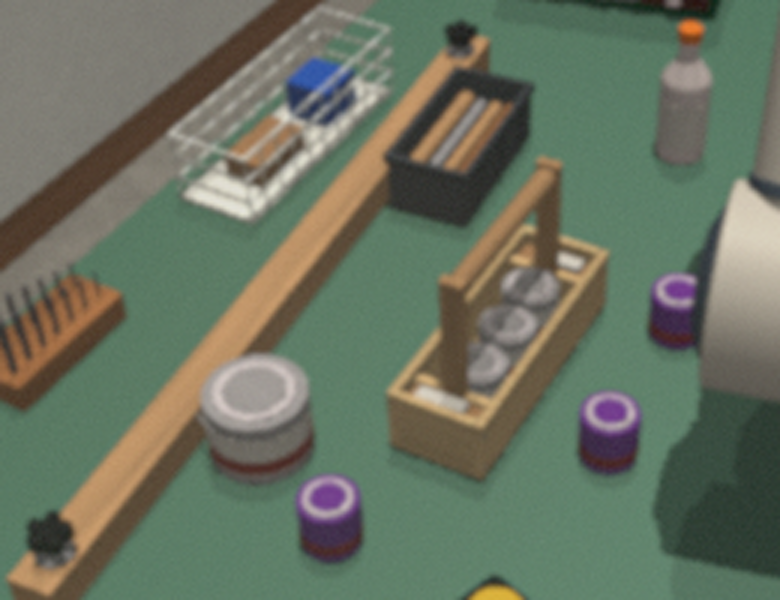

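The crops confirm it: the grey tins inside the tote are small_tin0 to small_tin2, and the three purple ones stand outside it. The tote's top corners are at c1 (348,140), (570,355), (665,288) and c2 (608,252), (488,428), (390,398), (525,228).

```bash
cat > m.py <<'E'
from h import *
s=load('s0');d=load('d0')
S=lambda *p:np.array(p)/3+[130-.33,120-.33]
D=lambda *p:np.array(p)/3+[130-.33,110-.33]
def show(n,P): print(n,P[:,:2].round(0).tolist())
show('tote s far-y far+y rob+y',cast(s,S((348,140),(571,355),(665,288)),76))
show('tote d rob-y rob+y far+y far-y',cast(d,D((608,252),(488,428),(390,398),(525,228)),76))
show('box s rob-y rob+y',cast(s,S((90,40),(230,165)),75)); show('box d rob-y rob+y far+y far-y',cast(d,D((533,88),(465,185),(388,155),(455,72)),75))
show('tin',np.r_[cast(s,S((510,503)),75),cast(d,D((255,393)),75)])
# batten robot-side top edge: orange-ish mask fit
for n,c in(('s',s),('d',d)):
    h=cv2.cvtColor(c['pixels'],cv2.COLOR_RGB2HSV).astype(int)
    m=((h[...,0]<20)&(h[...,1]>70)&(h[...,2]>120)).astype(np.uint8)
    m=cv2.morphologyEx(m,cv2.MORPH_OPEN,np.ones((3,3)))
    k,L,st,ce=cv2.connectedComponentsWithStats(m)
    for i in range(1,k):
        if st[i,4]<800: continue
        v,u=np.nonzero(L==i); P=cast(c,np.c_[u,v],45)[:,:2]
        # bin along y, take robot-side edge
        mean=P.mean(0); w,V=np.linalg.eigh(np.cov(P.T)); ax=V[:,1]*np.sign(V[1,1]); nx=np.array([ax[1],-ax[0]])
        t=(P-mean)@ax; x=(P-mean)@nx
        e=[(tt+7.5,np.percentile(x[(t>=tt)&(t<tt+15)],3),np.percentile(x[(t>=tt)&(t<tt+15)],97)) for tt in np.arange(t.min(),t.max()-15,30) if ((t>=tt)&(t<tt+15)).sum()>20]
        print(n,st[i,4],mean.round(1),ax.round(4),t.min().round(),t.max().round(),'edges',np.median(e,0).round(1), 'slope',np.polyfit([q[0] for q in e],[q[1] for q in e],1).round(4),np.array(e).round(0)[:,1].tolist())
E
python3 m.py
```

```text
tote s far-y far+y rob+y [[541.0, -128.0], [533.0, 144.0], [437.0, 146.0]]
tote d rob-y rob+y far+y far-y [[442.0, -133.0], [430.0, 142.0], [527.0, 152.0], [534.0, -127.0]]
box s rob-y rob+y [[651.0, -364.0], [632.0, -169.0]]
box d rob-y rob+y far+y far-y [[648.0, -362.0], [626.0, -163.0], [728.0, -170.0], [745.0, -348.0]]
tin [[646.0, 206.0], [642.0, 205.0]]
s 961 [415.6 -75.7] [-0.0116  0.9999] -137.0 112.0 edges [-24.5 -17.6  17.4] slope [ 8.30000e-03 -1.81236e+01] [-23.0, -17.0, -17.0, -17.0, -17.0, -18.0, -18.0, -19.0]
s 6634 [737.9  61.5] [-0.0971  0.9953] -489.0 361.0 edges [-76.6 -21.3  21. ] slope [-1.0000e-04 -2.1326e+01] [-20.0, -21.0, -21.0, -22.0, -22.0, -21.0, -21.0, -23.0, -23.0, -21.0, -22.0, -20.0, -21.0, -21.0, -22.0, -21.0, -21.0, -22.0, -21.0, -21.0, -22.0, -21.0, -22.0, -21.0, -21.0, -21.0, -20.0, -22.0]
s 991 [495.1  29.6] [-0.1889  0.982 ] -182.0 116.0 edges [-39.7   3.5  24.8] slope [ -0.0304 -12.04  ] [-54.0, -18.0, 1.0, 6.0, 11.0, 16.0, 21.0, 25.0, -61.0, -55.0]
s 2284 [909.4 204.6] [0.0029 1.    ] -80.0 78.0 edges [-12.2 -31.7  32.4] slope [-4.30000e-03 -3.16546e+01] [-31.0, -32.0, -32.0, -32.0, -32.0]
d 2424 [734.6  75.7] [-0.1042  0.9946] -544.0 347.0 edges [-26.9 -21.2  19.9] slope [-5.40000e-03 -1.94238e+01] [-21.0, -8.0, -8.0, -8.0, -17.0, -25.0, -25.0, -24.0, -24.0, -24.0, -23.0, -24.0, -23.0, -22.0, -22.0, -21.0, -10.0, -8.0, -21.0, -21.0, -21.0, -20.0, -21.0, -20.0, -21.0]
```

Emit:
{"method": "arm_command", "body": {
  "series": [
    [0.02, 0.056, 0.02, 0.13, 255],
    [0.04, 0.112, 0.04, 0.26, 255],
    [0.06, 0.168, 0.04, 0.39, 255],
    [0.08, 0.224, 0.04, 0.52, 255],
    [0.1, 0.28, 0.04, 0.64, 255]
  ],
  "newtons": 10
}}

```text
t: 0.72
eef_pos: [299.0, -310.7, 332.1]
tcp_rot: [[0.567, 0.823, 0.0], [0.823, -0.567, 0.0], [0.0, -0.0, -1.0]]
contact_force: [0.8, -0.0, 0.8]
grip_width: 0.485
finger_force: 0.0
```

Emit:
{"method": "arm_command", "body": {
  "series": [
    [0.02, 0.056, 0, 0.13, 255],
    [0.04, 0.112, 0, 0.26, 255],
    [0.06, 0.168, 0, 0.39, 255],
    [0.08, 0.224, 0, 0.52, 255],
    [0.1, 0.28, 0, 0.64, 255]
  ]
}}

```text
t: 1.35
eef_pos: [399.1, -30.6, 332.3]
tcp_rot: [[-0.037, 0.999, 0.0], [0.999, 0.037, -0.0], [-0.0, 0.0, -1.0]]
contact_force: [1.9, -0.8, 0.8]
grip_width: 0.006
finger_force: 0.0
```

Emit:
{"method": "arm_command", "body": {
  "series": [
    [0.02, 0.052, 0, 0, 255],
    [0.04, 0.104, 0, 0, 255],
    [0.06, 0.156, 0, 0, 255],
    [0.08, 0.208, 0, 0, 255],
    [0.085, 0.222, 0, 0, 255]
  ]
}}

```text
t: 1.98
eef_pos: [484.3, 192.1, 331.8]
tcp_rot: [[-0.036, 0.999, -0.0], [0.999, 0.036, 0.0], [0.0, -0.0, -1.0]]
contact_force: [-0.5, -0.8, -0.5]
grip_width: 0.006
finger_force: 0.0
```

Emit:
{"method": "arm_command", "body": {
  "series": [
    [0, 0, -0.06, 0, 255],
    [0, 0, -0.12, 0, 255],
    [0, 0, -0.18, 0, 255],
    [0, 0, -0.225, 0, 255],
    [0, 0, -0.24, 0, 255]
  ]
}}

```text
t: 2.6
eef_pos: [482.6, 188.6, 90.2]
tcp_rot: [[-0.033, 0.999, -0.004], [0.999, 0.033, -0.001], [-0.001, -0.004, -1.0]]
contact_force: [0.6, -0.1, 0.7]
grip_width: 0.003
finger_force: 0.0
```

Emit:
{"method": "arm_command", "body": {
  "series": [
    [0, -0.005, 0, 0, 255],
    [0, -0.01, 0, 0, 255],
    [0, -0.015, 0, 0, 255],
    [0, -0.02, 0, 0, 255],
    [0, -0.025, 0, 0, 255]
  ]
}}

```text
t: 3.22
eef_pos: [484.1, 164.3, 92.6]
tcp_rot: [[-0.033, 0.999, 0.001], [0.999, 0.033, 0.0], [0.0, 0.001, -1.0]]
contact_force: [-1.4, 17.8, 5.9]
grip_width: 0.006
finger_force: 8.1
```

```bash
python3 - <<'E'
from h import *
a=snap('side','d1')
cv2.imwrite('pics/d1c.png',cv2.resize(a['pixels'][130:330,150:410,::-1],None,fx=3,fy=3,interpolation=cv2.INTER_CUBIC))
o=env.get_obs(); print(o['t'],o['eef_pos'],o['contact_force'])
E
```

```text
3.275 [484.11054063 164.03693653  92.60452079] [0.85721637 0.64583981 0.18597533]
```

View pics/d1c.png

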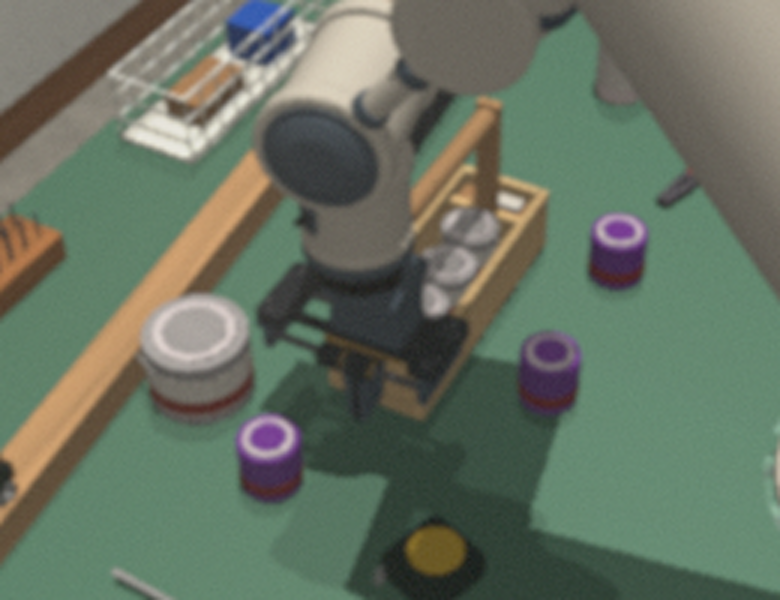

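The fingers touch the +y end face low down, at TCP y=164 (pad force about 16 N), and the tote is upright. I'll slide it 32 mm towards -y.

Emit:
{"method": "arm_command", "body": {
  "series": [
    [0, -0.006, 0, 0, 255],
    [0, -0.012, 0, 0, 255],
    [0, -0.018, 0, 0, 255],
    [0, -0.024, 0, 0, 255],
    [0, -0.032, 0, 0, 255]
  ]
}}

```text
t: 3.9
eef_pos: [484.3, 133.2, 92.6]
tcp_rot: [[-0.033, 0.999, 0.001], [0.999, 0.033, 0.001], [0.001, 0.001, -1.0]]
contact_force: [-1.2, 16.0, 3.4]
grip_width: 0.009
finger_force: 8.0
```

Emit:
{"method": "arm_command", "body": {
  "series": [
    [0, 0.006, 0, 0, 255],
    [0, 0.016, 0, 0, 255],
    [0, 0.036, 0, 0, 255],
    [0, 0.05, 0, 0, 255],
    [0, 0.05, 0.03, 0, 255]
  ]
}}

```text
t: 4.53
eef_pos: [482.9, 183.6, 121.2]
tcp_rot: [[-0.035, 0.999, -0.003], [0.999, 0.035, -0.001], [-0.001, -0.003, -1.0]]
contact_force: [0.2, -0.2, 0.1]
grip_width: 0.007
finger_force: 0.0
```

Emit:
{"method": "arm_command", "body": {
  "series": [
    [0, 0, 0.06, 0, 255],
    [0, 0, 0.12, 0, 255],
    [0, 0, 0.18, 0, 255],
    [0, 0, 0.22, 0, 200],
    [-0.03, 0, 0.22, 0, 100]
  ]
}}

```text
t: 5.15
eef_pos: [455.6, 183.2, 345.2]
tcp_rot: [[-0.033, 0.999, 0.006], [0.999, 0.033, 0.002], [0.001, 0.006, -1.0]]
contact_force: [-1.0, -0.1, -0.6]
grip_width: 0.192
finger_force: 0.0
```

```bash
python3 - <<'E'
from h import *
a=snap('scene','s1')
cv2.imwrite('pics/s1c.png',cv2.resize(a['pixels'][120:320,130:390,::-1],None,fx=3,fy=3,interpolation=cv2.INTER_CUBIC))
E
```

```text
(no output)
```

View pics/s1c.png

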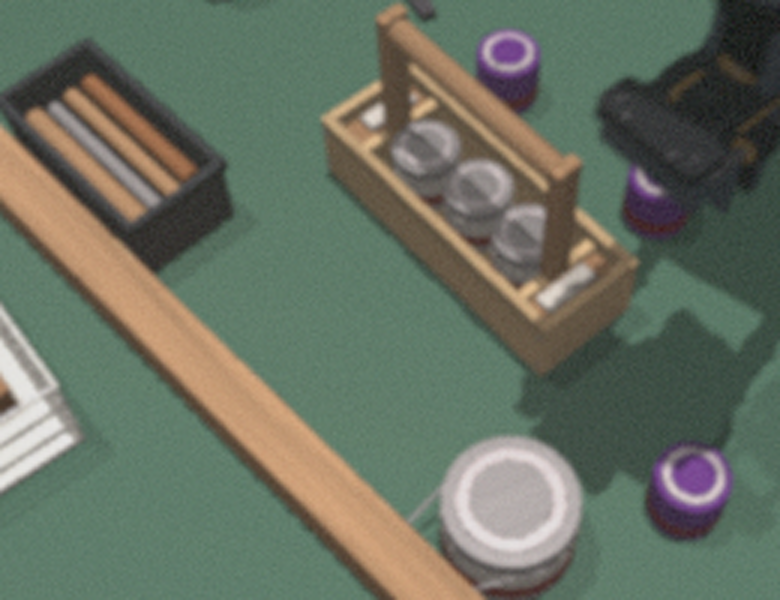

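Emit:
{"method": "arm_command", "body": {
  "series": [
    [-0.006, -0.023, 0, -0.17, 0],
    [-0.012, -0.046, 0, -0.34, 0],
    [-0.018, -0.069, 0, -0.51, 0],
    [-0.024, -0.092, 0, -0.68, 0],
    [-0.03, -0.115, 0, -0.85, 0]
  ]
}}

```text
t: 5.82
eef_pos: [423.4, 67.2, 342.0]
tcp_rot: [[0.733, 0.681, -0.001], [0.681, -0.733, -0.0], [-0.001, -0.0, -1.0]]
contact_force: [0.8, -0.7, -0.1]
grip_width: 0.783
finger_force: 0.0
```

Emit:
{"method": "arm_command", "body": {
  "series": [
    [-0.006, -0.023, 0, -0.17, 0],
    [-0.012, -0.046, 0, -0.34, 0],
    [-0.018, -0.069, 0, -0.51, 0],
    [-0.024, -0.092, 0, -0.68, 0],
    [-0.026, -0.092, 0, -0.72, 0]
  ]
}}

```text
t: 6.45
eef_pos: [397.5, -25.3, 342.1]
tcp_rot: [[1.0, 0.029, -0.001], [0.029, -1.0, -0.0], [-0.001, 0.0, -1.0]]
contact_force: [-1.2, 0.6, 0.2]
grip_width: 0.997
finger_force: 0.0
```

The tote slid flat along its axis. Its top corners are now at crop (323,120), (543,325) and (637,262), and everything else is unmoved.

```bash
python3 - <<'E'
from h import *
s=load('s1')
S=lambda *p:np.array(p)/3+[130-.33,120-.33]
P=cast(s,S((323,120),(543,325),(637,262)),76)[:,:2]; print(P.round(0).tolist(), P[1]-P[0],P[2]-P[1])
print('tin', cast(s,S((511,503)),75)[0].round(), 'purple',cast(s,S((509,52),(660,178)),56).round().tolist())
print('box top rob+y/far+y', cast(s,S((230,163),(157,237)),75).round().tolist(),'box base', cast(s,S((233,212),(160,270)),0).round().tolist())
print(env.get_obs()['eef_pos'])
E
```

```text
[[545.0, -159.0], [533.0, 111.0], [437.0, 114.0]] [-12.30399998 269.75495018] [-95.08132096   3.03709494]
tin [645. 207.  75.] purple [[361.0, -131.0, 56.0], [354.0, 56.0, 56.0]]
box top rob+y/far+y [[631.0, -171.0, 75.0], [718.0, -146.0, 75.0]] box base [[636.0, -179.0, 0.0], [718.0, -168.0, 0.0]]
[397.51555323 -25.28006168 342.10400363]
```

Emit:
{"method": "arm_command", "body": {
  "series": [
    [0.01, 0, -0.05, 0, 0],
    [0.01, 0, -0.1, 0, 0],
    [0.01, 0, -0.14, 0, 0],
    [0.01, 0, -0.17, 0, 0],
    [0.01, 0, -0.19, 0, 0]
  ]
}}

```text
t: 7.08
eef_pos: [407.4, -24.1, 150.8]
tcp_rot: [[0.999, 0.034, -0.002], [0.034, -0.999, 0.0], [-0.002, -0.0, -1.0]]
contact_force: [0.7, -0.3, -0.2]
grip_width: 1.002
finger_force: 0.0
```

Emit:
{"method": "arm_command", "body": {
  "series": [
    [0, 0, -0.015, 0, 0],
    [0, 0, -0.03, 0, 0],
    [0, 0, -0.045, 0, 0],
    [0, 0, -0.06, 0, 0],
    [0, 0, -0.06, 0, 0]
  ]
}}

```text
t: 7.7
eef_pos: [407.5, -24.1, 91.5]
tcp_rot: [[0.999, 0.034, -0.002], [0.034, -0.999, 0.0], [-0.002, -0.0, -1.0]]
contact_force: [-0.2, -0.2, -0.4]
grip_width: 0.997
finger_force: 0.0
```

Emit:
{"method": "arm_command", "body": {
  "series": [
    [0.003, 0, 0, 0, 0],
    [0.006, 0, 0, 0, 0],
    [0.009, 0, 0, 0, 0],
    [0.012, 0, 0, 0, 0],
    [0.015, 0, 0, 0, 0]
  ]
}}

```text
t: 8.32
eef_pos: [422.1, -24.4, 92.2]
tcp_rot: [[0.999, 0.033, -0.002], [0.033, -0.999, 0.0], [-0.002, -0.0, -1.0]]
contact_force: [-10.7, -1.5, 4.9]
grip_width: 1.001
finger_force: 5.1
```

Emit:
{"method": "arm_command", "body": {
  "series": [
    [0.004, 0, 0, 0.012, 0],
    [0.008, 0.001, 0, 0.025, 0],
    [0.012, 0.001, 0, 0.038, 0],
    [0.016, 0.0015, 0, 0.05, 0],
    [0.02, 0.002, 0, 0.062, 0]
  ]
}}

```text
t: 8.95
eef_pos: [440.0, -22.3, 91.8]
tcp_rot: [[0.995, 0.095, -0.006], [0.095, -0.995, 0.001], [-0.006, -0.002, -1.0]]
contact_force: [-14.3, -5.4, 4.6]
grip_width: 0.999
finger_force: 7.5
```

Emit:
{"method": "arm_command", "body": {
  "series": [
    [0.006, 0.0006, 0, 0, 0],
    [0.012, 0.0012, 0, 0, 0],
    [0.018, 0.0018, 0, 0, 0],
    [0.024, 0.0024, 0, 0, 0],
    [0.03, 0.003, 0, 0, 0]
  ]
}}

```text
t: 9.57
eef_pos: [468.8, -19.0, 91.6]
tcp_rot: [[0.995, 0.096, -0.009], [0.096, -0.995, 0.001], [-0.009, -0.002, -1.0]]
contact_force: [-20.1, -1.8, 8.9]
grip_width: 1.001
finger_force: 9.9
```

Emit:
{"method": "arm_command", "body": {
  "series": [
    [0.006, 0.0006, 0, 0, 0],
    [0.012, 0.0012, 0, 0, 0],
    [0.018, 0.0018, 0, 0, 0],
    [0.024, 0.0024, 0, 0, 0],
    [0.03, 0.003, 0, 0, 0]
  ]
}}

```text
t: 10.2
eef_pos: [499.0, -16.1, 91.5]
tcp_rot: [[0.995, 0.096, -0.009], [0.096, -0.995, 0.001], [-0.008, -0.002, -1.0]]
contact_force: [-18.9, -1.8, 8.5]
grip_width: 1.001
finger_force: 9.5
```

```bash
python3 - <<'E'
from h import *
a=snap('scene','s2')
cv2.imwrite('pics/s2c.png',cv2.resize(a['pixels'][120:320,130:390,::-1],None,fx=3,fy=3,interpolation=cv2.INTER_CUBIC))
o=env.get_obs(); print(o['eef_pos'],o['contact_force'])
E
```

```text
[500.27426827 -16.09800461  91.61061265] [-9.8304489   1.04284726 -0.88494282]
```

View pics/s2c.png

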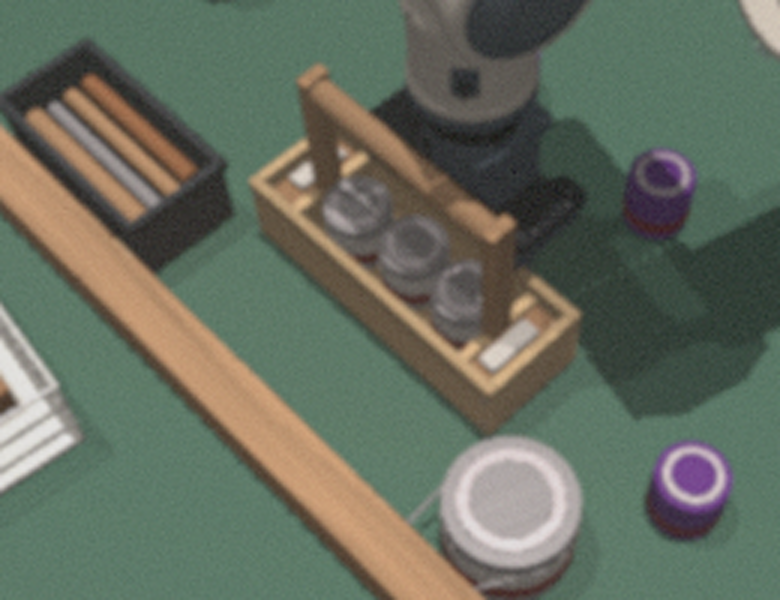

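The tote is flat, its tins are still standing in it, and it is entering square. Corners are at crop (252,185), (490,388) and (580,315). I'll check lateral clearance.

```bash
python3 - <<'E'
from h import *
s=load('s2')
S=lambda *p:np.array(p)/3+[130-.33,120-.33]
th=.0969; R=np.array([[np.cos(th),np.sin(th)],[-np.sin(th),np.cos(th)]]); O=np.array([743,0])
f=lambda uv,z:((cast(s,S(*uv),z)[:,:2]-O)@R.T).round(0).tolist()
print('tote',f([(252,185),(490,388),(580,315)],76),'base',f([(262,237),(490,433)],6))
print('tin',f([(511,503),(440,505),(582,500)],75),'box',f([(230,163)],75),f([(233,212)],0))
print('batten edge top',f([(0,125),(484,600)],45))
E
```

```text
tote [[-126.0, -128.0], [-131.0, 141.0], [-225.0, 145.0]] base [[-123.0, -126.0], [-130.0, 144.0]]
tin [[-77.0, 215.0], [-40.0, 181.0], [-115.0, 249.0]] box [[-128.0, -159.0]] [[-124.0, -168.0]]
batten edge top [[-22.0, -355.0], [-21.0, 245.0]]
```

Emit:
{"method": "arm_command", "body": {
  "series": [
    [0.005, 0.0004, 0, -0.015, 0],
    [0.01, 0.0008, 0, -0.03, 0],
    [0.015, 0.001, 0, -0.045, 0],
    [0.02, 0.001, 0, -0.06, 0],
    [0.025, 0.001, 0, -0.06, 0]
  ]
}}

```text
t: 10.88
eef_pos: [524.5, -14.9, 91.4]
tcp_rot: [[0.999, 0.036, -0.008], [0.036, -0.999, 0.001], [-0.008, -0.001, -1.0]]
contact_force: [-17.0, 0.5, 5.9]
grip_width: 0.997
finger_force: 8.7
```

Emit:
{"method": "arm_command", "body": {
  "series": [
    [0.006, 0, 0, 0, 0],
    [0.012, 0, 0, 0, 0],
    [0.018, 0, 0, 0, 0],
    [0.024, 0, 0, 0, 0],
    [0.03, 0, 0, 0, 0]
  ]
}}

```text
t: 11.5
eef_pos: [553.9, -15.0, 91.4]
tcp_rot: [[0.999, 0.036, -0.009], [0.036, -0.999, 0.001], [-0.009, -0.001, -1.0]]
contact_force: [-21.8, 0.1, 11.4]
grip_width: 1.002
finger_force: 10.8
```

Emit:
{"method": "arm_command", "body": {
  "series": [
    [0.005, 0.0002, 0, 0.015, 0],
    [0.01, 0.0004, 0, 0.03, 0],
    [0.015, 0.001, 0, 0.045, 0],
    [0.02, 0.0015, 0, 0.06, 0],
    [0.025, 0.002, 0, 0.06, 0]
  ]
}}

```text
t: 12.12
eef_pos: [580.3, -13.4, 91.3]
tcp_rot: [[0.995, 0.096, -0.006], [0.096, -0.995, 0.0], [-0.006, -0.001, -1.0]]
contact_force: [-13.4, -2.3, 0.9]
grip_width: 0.998
finger_force: 6.9
```

```bash
python3 - <<'E'
from h import *
a=snap('scene','s3')
cv2.imwrite('pics/s3c.png',cv2.resize(a['pixels'][120:320,130:390,::-1],None,fx=3,fy=3,interpolation=cv2.INTER_CUBIC))
o=env.get_obs(); print(o['eef_pos'],o['contact_force'])
E
```

```text
[580.89338524 -13.33747248  91.30352661] [-9.43983504 -1.70015754 -0.9443106 ]
```

View pics/s3c.png

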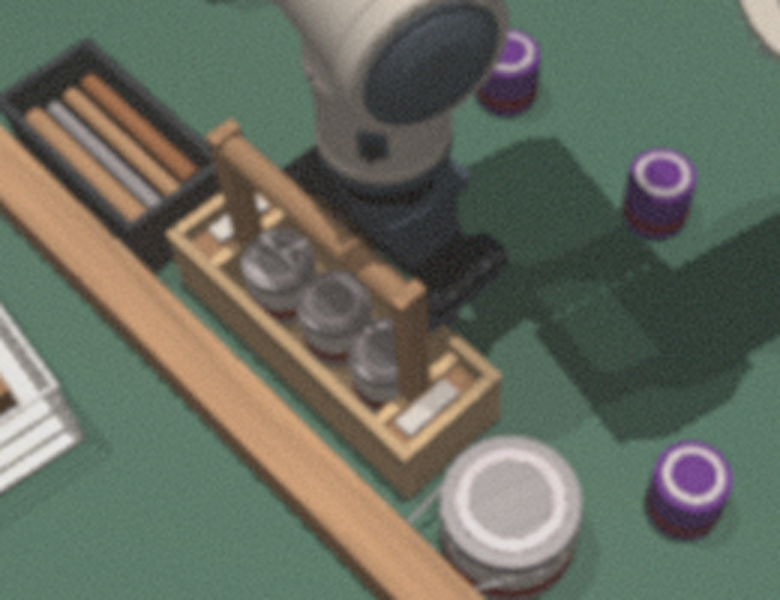

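```bash
python3 - <<'E'
from h import *
s=load('s3')
S=lambda *p:np.array(p)/3+[130-.33,120-.33]
th=.0969; R=np.array([[np.cos(th),np.sin(th)],[-np.sin(th),np.cos(th)]]); O=np.array([743,0])
f=lambda uv,z:((cast(s,S(*uv),z)[:,:2]-O)@R.T).round(0).tolist()
print('tote',f([(168,235),(408,460),(500,377)],76),'base',f([(183,283),(407,500)],6))
for z in (0,20,45,75): print('bail',z,f([(411,522)],z))
E
```

```text
tote [[-46.0, -137.0], [-48.0, 141.0], [-143.0, 140.0]] base [[-45.0, -137.0], [-45.0, 139.0]]
bail 0 [[-36.0, 152.0]]
bail 20 [[-31.0, 159.0]]
bail 45 [[-25.0, 167.0]]
bail 75 [[-17.0, 176.0]]
```

The tote is square, centred within 2 mm, and about 24 mm from the stop. Now the final approach, slowly.

Emit:
{"method": "arm_command", "body": {
  "series": [
    [0.004, 0.0004, 0, 0, 0],
    [0.008, 0.0008, 0, 0, 0],
    [0.012, 0.0012, 0, 0, 0],
    [0.016, 0.0016, 0, 0, 0],
    [0.019, 0.0019, 0, 0, 0]
  ]
}}

```text
t: 12.8
eef_pos: [598.7, -11.4, 91.2]
tcp_rot: [[0.995, 0.096, -0.008], [0.096, -0.995, 0.001], [-0.007, -0.001, -1.0]]
contact_force: [-17.1, -1.0, 5.0]
grip_width: 0.997
finger_force: 8.6
```

Emit:
{"method": "arm_command", "body": {
  "series": [
    [0.001, 0, 0, 0, 0],
    [0.002, 0.0002, 0, 0, 0],
    [0.003, 0.0003, 0, 0, 0],
    [0.004, 0.0004, 0, 0, 0],
    [0.004, 0.0004, 0, 0, 0]
  ]
}}

```text
t: 13.42
eef_pos: [602.6, -11.0, 91.2]
tcp_rot: [[0.995, 0.096, -0.007], [0.096, -0.995, 0.001], [-0.007, -0.001, -1.0]]
contact_force: [-15.5, -1.7, 3.3]
grip_width: 0.998
finger_force: 7.7
```

Emit:
{"method": "arm_command", "body": {
  "series": [
    [0.001, 0, 0, 0, 0],
    [0.002, 0.0002, 0, 0, 0],
    [0.003, 0.0003, 0, 0, 0],
    [0.003, 0.0003, 0, 0, 0],
    [0.003, 0.0003, 0, 0, 0]
  ]
}}

```text
t: 14.05
eef_pos: [603.5, -10.9, 91.0]
tcp_rot: [[0.995, 0.096, -0.012], [0.096, -0.995, 0.0], [-0.012, -0.002, -1.0]]
contact_force: [-30.6, -6.3, 13.5]
grip_width: 1.002
finger_force: 15.2
```

Emit:
{"method": "arm_command", "body": {
  "series": [
    [0.001, 0.0001, 0, 0, 0],
    [0.001, 0.0001, 0, 0, 0],
    [0.002, 0.0002, 0, 0, 0],
    [0.002, 0.0002, 0, 0, 0],
    [0.002, 0.0002, 0, 0, 0]
  ]
}}

```text
t: 14.68
eef_pos: [603.6, -10.8, 90.8]
tcp_rot: [[0.995, 0.096, -0.016], [0.096, -0.995, 0.0], [-0.016, -0.002, -1.0]]
contact_force: [-42.1, -9.3, 21.1]
grip_width: 0.999
finger_force: 21.2
```

```bash
python3 - <<'E'
from h import *
o=env.get_obs(); print(o['eef_pos'],o['contact_force'],o['moment'])
E
```

```text
[603.60106118 -10.81641642  90.82382292] [-42.11255221  -9.26019959  21.13849029] [-1.06400298  5.29671323  0.11583557]
```

The tote is firmly against the stop: 42 N, no further motion, and a moment about z near 0, so both fingers are loaded evenly. Backing off, then up.

Emit:
{"method": "arm_command", "body": {
  "series": [
    [-0.004, -0.0004, 0, 0, 0],
    [-0.008, -0.0008, 0, 0, 0],
    [-0.016, -0.0016, 0, 0, 0],
    [-0.03, -0.003, 0, 0, 0],
    [-0.06, -0.006, 0, 0, 0]
  ]
}}

```text
t: 15.3
eef_pos: [550.6, -16.8, 92.3]
tcp_rot: [[0.995, 0.096, 0.001], [0.096, -0.995, -0.0], [0.001, 0.0, -1.0]]
contact_force: [-0.9, -0.5, -0.6]
grip_width: 0.998
finger_force: 0.0
```

Emit:
{"method": "arm_command", "body": {
  "series": [
    [-0.01, 0, 0.04, 0, 0],
    [-0.02, 0, 0.1, 0, 0],
    [-0.03, 0, 0.16, 0, 0],
    [-0.05, 0, 0.22, 0, 0],
    [-0.07, 0, 0.25, 0, 0]
  ]
}}

```text
t: 15.92
eef_pos: [480.1, -16.8, 345.1]
tcp_rot: [[0.995, 0.096, 0.004], [0.096, -0.995, -0.001], [0.004, 0.001, -1.0]]
contact_force: [0.8, 0.8, -0.3]
grip_width: 1.001
finger_force: 0.0
```

```bash
python3 - <<'E'
from h import *
a=snap('scene','s4'); b=snap('side','d4')
A=a['pixels'][130:330,140:340,::-1]; B=b['pixels'][110:310,150:350,::-1]
cv2.imwrite('pics/s4c.png',cv2.resize(np.hstack([A,B]),(800,400),interpolation=cv2.INTER_CUBIC))
E
```

```text
(no output)
```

View pics/s4c.png

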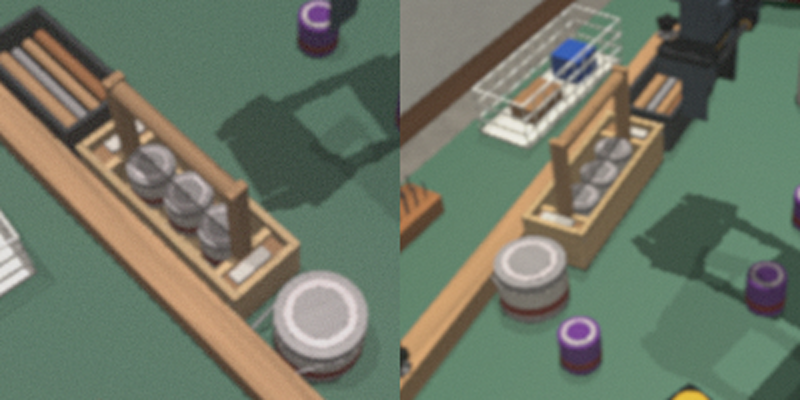

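The tote sits along the batten, from (78,148) to (238,308) in the left panel. The tins are standing, and the paint tin and storage box haven't moved. One numeric check, then hand in.

```bash
python3 - <<'E'
from h import *
s=load('s4')
th=.0969; R=np.array([[np.cos(th),np.sin(th)],[-np.sin(th),np.cos(th)]]); O=np.array([743,0])
print(((cast(s,np.array([(78,148),(238,308),(299,244)])/2+[139.75,129.75],76)[:,:2]-O)@R.T).round(1))
d0=load('s0')['pixels'].astype(int); D=np.abs(d0-s['pixels']).max(2)
print('tin/box change',D[270:318,280:322].mean(),D[140:180,135:190].mean(),'floor',D[340:400,180:230].mean())
print(env.hand_in())
E
```

```text
[[ -24.1 -135.6]
 [ -20.2  148.5]
 [-120.5  139.9]]
tin/box change 5.713293650793651 5.249545454545455 floor 5.021
the job is handed in; nothing more can be done
None
```

The tote is flat, snug and square against the stop to within a few mm, about 3–6 mm off the middle of the gap by camera. Its tins are still standing, no movement of the paint tin or storage box showed in the before-and-after images, and the job is handed in at about 16 s.

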